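# Open the seasoning jar in its bracing holder

### The job

Carry the closed square seasoning jar upright to the steel holder fixed on the worktop and stand it fully down in the holder's square recess, which stops it from turning. There unscrew its tight cap counter-clockwise until the threads let go, then raise the cap and finish while still holding it level, just above the open mouth, with the jar left standing in the recess. Leave the bowl, the sauce bottle and the turner where they are.

Things in the scene. Friction and masses are not known exactly. Their poses are not given: they have to be found in the camera images.
- cap_mid (a point): Centre (half-way up) of the jar's dark steel screw cap: round, ribbed, 57 mm across, 29.5 mm tall, 60 g; z up along its axis. At the start it is screwed fully down on the jar's axis, its centre 98.75 mm and lower edge 84 mm above the jar's underside. It can be gripped across its sides in any direction and the closed jar can be carried by it.
- jar_mid (a point): Middle of the white plastic jar's body, 36 mm above its underside; z up, x and y square to its flat sides. Body 60 mm square, 72 mm tall, flat shoulder, then a round neck 41 mm across with 12 mm bare between shoulder and cap. About 0.4 kg, loose: on the bare worktop it turns along with the cap.
- mouth (a point): Centre of the jar's mouth, 108 mm above its underside, hidden by the cap. Thread: right-handed, two starts; turned counter-clockwise seen from above the cap climbs 20 mm a turn (3.2 mm per rad) and is free after about 135 degrees; turning further does no harm. Tight at first (up to 0.6 N m) as a sprung seal presses up on it. Lower edge clears the mouth 24 mm above screwed-down height.
- recess (a point): Centre of the recess floor of the steel holder, 4 mm above the worktop; z up, x and y square to its walls. Fixed, cannot move. Recess 68 mm square (4 mm play each side of the jar, any quarter-turn fits); walls end 26 mm above the worktop, flared lips rise to about 38 mm, 45 mm out from the centre. Jar fully down: jar_mid 36 mm above this point.
- bowl: Bystander: low steel bowl, 130 mm across, 55 mm tall, origin under its centre. Do not disturb.
- sauce: Bystander: amber sauce bottle with a black cap, 54 mm across, 130 mm tall, origin under its centre. Do not disturb.
- turner: Bystander: turner (spatula) lying flat, about 240 mm long, low. Origin on the worktop under its length. Do not disturb.
Things that resemble listed ones, but are neither listed nor needed, are in the scene too. Of the things shaped like the part that bears cap_mid, the dark steel one is meant.

How it is judged:
By the outcome, as a careful person would: the job done as asked, in the order asked, and still so for the second after the job is handed in, while the arm keeps its last pose, push and grip.
It also fails if it takes over 48 s, if anything falls off the work surface, if the arm or the gripper's body presses on something with over 40 N, if the wrist force passes 120 N, or if a joint passes its speed limit or range.

### The arm

A 6-joint arm with a two-finger parallel gripper is mounted at the origin on the work surface. World frame = base frame: x ahead of the robot, y to its left, z up, the work surface at z = 0. Lengths are in mm, angles in rad, forces in N, time in s.
With the tool pointing down it reaches from about 375 to 925 mm from the base axis. Payload 5.7 kg.
Tool frame: the origin (TCP) lies midway between the tips of the shut fingers; the grasp point (between the pads) lies 19 mm behind it; z points along the fingers, x is the direction in which the jaws open and shut, and the axes are right-handed (so a half turn about z gives the same grasp; the last joint's range is limited). The gripper opens to 85 mm and grips with 20 to 120 N. Pads are 22 mm wide; open, the fingers measure 114 mm over their backs; the gripper's body (76 mm by 85 mm) begins 54 mm behind the grasp point. The pads swing forward as they close: fully open they stand 13 mm farther back than shut.
Start: joints at [-1.423, 0.359, 1.51, -0, 1.272, -0.115], TCP at [155.857, -579.372, 231.267] pointing down, gripper open.
Joint ranges: [-2.97, 2.97], [-1.01, 2.36], [0.21, 2.38], [-0.96, 4.11], [0.2, 2.71], [-2.98, 2.98]. Speed limits (rad/s): [2.39, 2.39, 3.14, 3.14, 3.14, 3.14].

### API

Orientations are given as a unit quaternion [x, y, z, w].
In Python, from plant import r gives the robot as it stands.
- The arm moves only by the tool play_rows, never from a script. Its argument "rows" is a list that holds one entry, the list of rows, each a list of 5 numbers: the shift along the tool's x, y, z in mm, then the turn about the tool's z in rad, then the finger opening in mm, from 0 to 85.4. A call has 1 to 20 rows; each row shifts and turns the pose as measured when the row begins, along the tool's axes as they then stand; what a row does not reach is not made up. A row lasts 1/8 s, in which the tool goes at most 62.5 mm and 10.7 degrees, less where a joint would pass 70% of its speed; a pose out of reach is approached as far as the arm can. A call with a gripper value outside its range is refused whole. The fingers move at their own pace and stop on an object; "newtons" is the grip in N (left out, the last holds). Time passes only in rows, so rows that do not move let the fingers close. It gives the time, the measured TCP pose, the force and the opening at its end, in the units of the state.
- r.get_state(): the state, without advancing time (a new reading comes with each control period).
- r.camera(name): name is "scene" or "top"; returns (picture, depth): 400x640x3 uint8, blue, green, red; 400x640 float32, mm along the optical axis (not along the pixel's ray), 0 where there is no reading.
- r.calibration(name): a dict with "mtx" (3x3 intrinsics, pixels), "cam_to_world" (4x4, takes a point from camera to world coordinates). Camera axes: x right, y up, looking along -z (the intrinsics and any distortion apply to the point x, -y, -z); pixel columns grow to the right and rows downward; lengths in mm; the calibration is good to about 2 mm. A picture is of the moment at which its call begins. calibration takes no time and is no camera call.
- r.hand_in(): hands the job in, once; it reports no verdict.
The state is a dict: "time_s": time; "qpos": joint angles; "joint_velocities": joint speeds; "joint_efforts": joint torques, N m; "tool_pos": TCP position; "orientation": TCP orientation; "force": force on the tool from outside, world axes, zero at the start; "ft_torque": the same for the moment, N m; "gripper_width": opening from 0.0 (shut) to 1.0 (fully open).
Only numpy, scipy, OpenCV 4.12 (cv2) and the standard library are available. Lean on these libraries where they do the work, as an engineer would, in place of code of your own. Each camera call takes 0.05 s, during which the arm holds its last target.

## Working session

There is one attempt and no reset: what is moved stays moved. The work goes in short steps, Python scripts to look and compute and a tool call to move; the robot and the scene stay as the last step left them, time stands still between calls to the robot, and variables do not carry over. Pictures are saved under pics/ and viewed, and the job is handed in when it is done.

Besides the shell and the picture viewer there is one more tool, called as name(argument=value, ...) on one line, values as JSON. play_rows: Moves the arm, as the interface text tells. Its arguments: {"type":"object","properties":{"rows":{"type":"array"},"newtons":{"type":"number"}},"required":["rows"]}

```bash
mkdir -p pics
cat > h.py <<'E'
import numpy as np, cv2
from plant import r
from scipy.spatial.transform import Rotation as R
def snap(n,tag):
    im,d=r.camera(n); cv2.imwrite(f'pics/{tag}.png',im); np.save(f'pics/{tag}.npy',d); return im,d
def crop(tag,x0,y0,x1,y1,s,out):
    im=cv2.imread(f'pics/{tag}.png')[y0:y1,x0:x1]; cv2.imwrite(f'pics/{out}.png',cv2.resize(im,None,fx=s,fy=s,interpolation=cv2.INTER_CUBIC))
def ray(n,u,v):
    c=r.calibration(n);m=c['mtx'];T=np.array(c['cam_to_world'])
    d=np.array([(u-m[0][2])/m[0][0],-(v-m[1][2])/m[1][1],-1.]);return T[:3,3],T[:3,:3]@d
def atz(n,u,v,z):
    o,d=ray(n,u,v);return o+d*(z-o[2])/d[2]
def atd(n,u,v,dep):
    o,d=ray(n,u,v);return o+d*dep
def cloud(n,dep):
    c=r.calibration(n);m=np.array(c['mtx']);T=np.array(c['cam_to_world'])
    v,u=np.mgrid[0:400,0:640]
    p=np.stack([(u-m[0,2])/m[0,0]*dep,-(v-m[1,2])/m[1,1]*dep,-dep],-1)
    w=p@T[:3,:3].T+T[:3,3]; w[dep<=0]=np.nan; return w
def proj(n,p):
    c=r.calibration(n);m=np.array(c['mtx']);T=np.linalg.inv(np.array(c['cam_to_world']))
    q=T[:3,:3]@np.array(p)+T[:3,3]; return m[0,0]*q[0]/-q[2]+m[0,2], m[1,2]-m[1,1]*q[1]/-q[2]
E
python3 - <<'E'
from h import *
for n in('scene','top'):
    snap(n,n+'0'); print({k:np.round(v,3) if not isinstance(v,str) else v for k,v in r.calibration(n).items()})
s=r.get_state();print(s)
print(R.from_quat(s['orientation']).as_matrix().round(3))
E
```

```text
{'mtx': array([[369.991,   0.   , 315.462],
       [  0.   , 369.991, 196.21 ],
       [  0.   ,   0.   ,   1.   ]]), 'cam_to_world': array([[ 6.510000e-01, -4.010000e-01,  6.440000e-01,  1.091195e+03],
       [ 7.590000e-01,  3.320000e-01, -5.610000e-01, -5.136700e+02],
       [ 1.100000e-02,  8.540000e-01,  5.200000e-01,  5.343710e+02],
       [ 0.000000e+00,  0.000000e+00,  0.000000e+00,  1.000000e+00]])}
{'mtx': array([[390.089,   0.   , 313.78 ],
       [  0.   , 390.089, 201.502],
       [  0.   ,   0.   ,   1.   ]]), 'cam_to_world': array([[-1.90000e-02,  9.98000e-01, -5.80000e-02,  5.46277e+02],
       [-1.00000e+00, -2.00000e-02, -2.00000e-02, -8.20120e+01],
       [-2.20000e-02,  5.70000e-02,  9.98000e-01,  9.08245e+02],
       [ 0.00000e+00,  0.00000e+00,  0.00000e+00,  1.00000e+00]])}
{'time_s': 0.1, 'qpos': array([-1.42309321e+00,  3.59469544e-01,  1.51132863e+00,  1.08265761e-06,
        1.27252594e+00, -1.15121820e-01]), 'joint_velocities': array([ 0.0017276 ,  0.00059488,  0.00040731, -0.00067601, -0.00256691,
       -0.00068109]), 'joint_efforts': array([ 5.48615862e-04, -5.28648949e+01, -2.79349065e+01, -7.74328271e-06,
        5.02542680e-03,  3.09793172e-06]), 'tool_pos': array([ 155.77351865, -578.77940503,  230.51419998]), 'orientation': array([ 7.93664999e-01, -6.08354436e-01, -6.21696190e-04, -6.02483401e-04]), 'force': array([-0.15019227,  0.60865142,  0.41327525]), 'ft_torque': array([0.03590211, 0.02027424, 0.02863576]), 'gripper_width': 0.9979499870729353}
[[ 0.26  -0.966 -0.   ]
 [-0.966 -0.26   0.002]
 [-0.002 -0.    -1.   ]]
```

View pics/scene0.png

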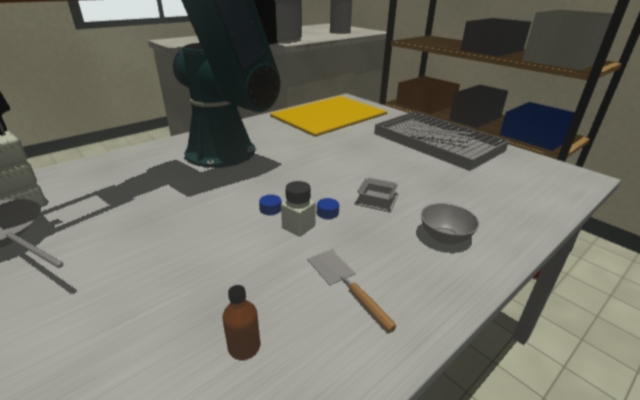

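View pics/top0.png

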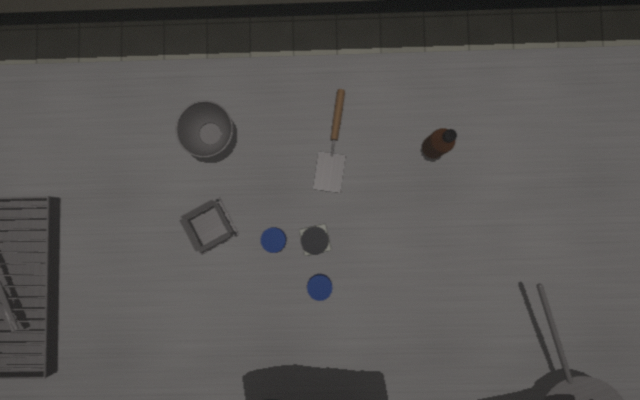

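The jar's dark cap is at top-view pixel (315,240). Loose blue caps sit at (273,240) and (320,287), and the holder at (209,226). Next I'll enlarge these areas and measure.

Run:
```python
from h import *
crop('top0',165,185,355,315,4,'topc'); crop('scene0',245,160,410,250,4.8,'scenec')
d=np.load('pics/top0.npy');w=cloud('top',d)
im=cv2.imread('pics/top0.png')
# cap top
def sel(x0,y0,x1,y1,zl,zh):
    m=np.zeros(d.shape,bool);m[y0:y1,x0:x1]=1;m&=(w[...,2]>zl)&(w[...,2]<zh);return m
m=sel(290,215,340,262,100,130);p=w[m];print('cap',m.sum(),p.mean(0),np.ptp(p,0),(p.max(0)+p.min(0))/2, np.median(p,0))
m=sel(290,215,345,265,40,90);p=w[m];print('sh',m.sum(),np.median(p,0),p.max(0),p.min(0));print(cv2.minAreaRect(p[:,:2].astype(np.float32)))
m=sel(175,190,245,260,15,60);p=w[m];print('hold',m.sum(),np.median(p,0),p.max(0),p.min(0));print(cv2.minAreaRect(p[:,:2].astype(np.float32)))
for u,v in((273,240),(320,287),(209,226),(250,260)):print(w[v,u])
```

```text
cap 620 [513.46154727 -64.76987455 113.77643099] [57.11619304 57.40599257 16.14305902] [513.59274465 -64.46628948 109.61214282] [513.62499587 -64.81803162 113.88033452]
sh 166 [529.64514817 -77.15069334  71.05441311] [545.98479903 -31.69255603  74.43953818] [480.11417841 -97.75937944  65.62271039]
((513.420166015625, -64.81822967529297), (59.80414962768555, 59.80326461791992), 10.994854927062988)
hold 866 [547.30179186 194.20517086  32.39647017] [606.8269201  240.67490032  40.91658296] [488.43775604 123.16833232  15.18076517]
((547.345458984375, 181.47361755371094), (93.80741882324219, 94.33967590332031), 28.051063537597656)
[512.03256227  29.45977824  28.94995843]
[405.86960827 -74.22336997  29.58374447]
[546.21486963 182.20135427   1.62905963]
[465.48743175  87.56183018  -1.74598338]
```

View pics/topc.png

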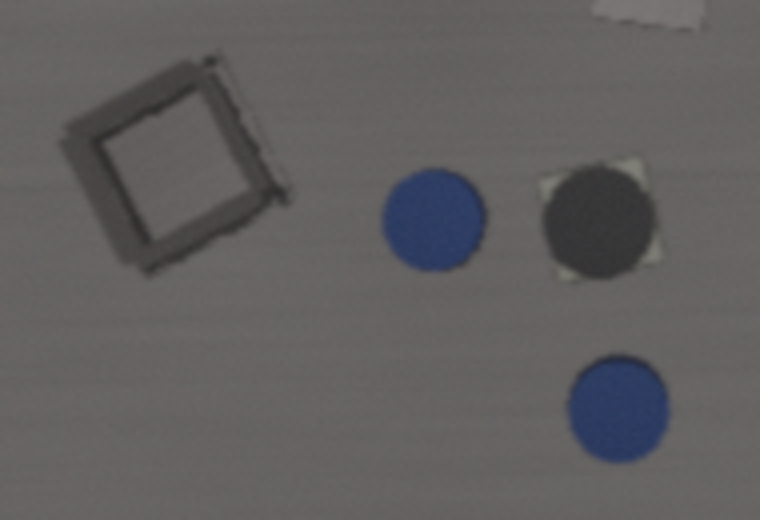

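View pics/scenec.png

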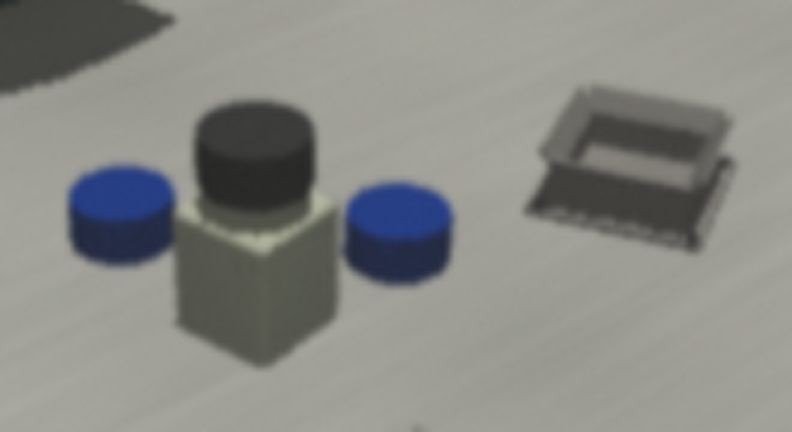

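Run:
```python
from h import *
for n in('top','scene'):
    d=np.load(f'pics/{n}0.npy');w=cloud(n,d)
    def rep(l,c,rad,zl,zh):
        m=(np.hypot(w[...,0]-c[0],w[...,1]-c[1])<rad)&(w[...,2]>zl)&(w[...,2]<zh);p=w[m]
        if m.sum()>10: q=cv2.minAreaRect(p[:,:2].astype(np.float32)); print(n,l,m.sum(),np.median(p,0).round(1),np.round(q[0],1),np.round(q[1],1),round(q[2],1))
    H=(547,181.5);J=(513.5,-65)
    rep('lip',H,75,33,45);rep('lip2',H,75,25,45);rep('floor',H,32,-3,9);rep('captop',J,40,108,120);rep('jar',J,60,60,80);rep('jarb',J,60,8,80)
    rep('bl1',(512,29),40,20,35)
    m=(np.hypot(w[...,0]-600,w[...,1])<60)&(w[...,2]<10);print('table',np.nanmedian(w[...,2][m]))
# color-based floor corners at z=4, lip corners at z=38 from top image
for u,v in((65,138),(210,57),(288,200),(148,272)): print('outer',atz('top',165+u/4,185+v/4,30).round(1))
for u,v in((103,148),(200,92),(250,183),(150,242)): print('inner',atz('top',165+u/4,185+v/4,15).round(1))
```

```text
top lip 400 [547.7 187.7  35.9] [547.2 181.3] [93.6 94.1] 27.8
top lip2 781 [547.2 189.8  33.1] [547.3 181.5] [93.8 94.3] 28.1
top floor 578 [546.4 182.    3.5] [546.8 182.8] [62.7 60. ] 27.4
top captop 608 [513.6 -64.8 113.9] [513.8 -64.6] [52.8 56.7] 88.8
top jar 166 [529.6 -77.2  71.1] [513.4 -64.8] [59.8 59.8] 11.0
top jarb 166 [529.6 -77.2  71.1] [513.4 -64.8] [59.8 59.8] 11.0
top bl1 510 [512.3  31.1  29.3] [512.7  31. ] [55.2 56. ] 71.1
table -0.30231387717611824
scene lip 173 [546.4 182.4  35.8] [548.7 180.3] [93.5 97.6] 26.9
scene lip2 390 [540.7 190.5  32.5] [548.7 180.3] [93.5 97.6] 26.9
scene floor 59 [537.1 200.3   3.5] [537.5 200.9] [51.7 18.6] 27.3
scene captop 293 [517.2 -67.7 113.7] [514.2 -65.3] [55.  56.1] 21.8
scene jar 325 [531.5 -82.   70.4] [513.8 -65. ] [61.3 61.8] 12.5
scene jarb 933 [535.9 -85.5  48.4] [514.5 -64.8] [62.1 62.4] 10.8
scene bl1 271 [517.6  27.2  28.7] [514.6  30.3] [56.9 54.8] 5.1
table -0.3967823024684094
outer [562.1 237.1  30. ]
outer [606.4 154.3  30. ]
outer [524.8 110.5  30. ]
outer [485.8 190.   30. ]
inner [556.2 220.5  15. ]
inner [587.4 164.2  15. ]
inner [534.5 135.6  15. ]
inner [501.9 193.5  15. ]
```

play_rows(rows=[[[-34,-40,0,0,85],[-34,-40,0,0,85],[-34,-40,0,0,85],[-34,-40,0,0,85],[-34,-40,0,0,85],[-34,-40,0,0,85],[-34,-40,0,0,85],[-34,-40,0,0,85],[-34,-40,0,0,85],[-34,-40,0,0,85],[-34,-40,0,0,85],[-29,-39,0,0,85],[0,0,0,0,85]]])

```text
time_s: 1.72
tool_pos: [523.4, -49.3, 228.0]
orientation: [0.793, -0.61, -0.002, -0.001]
force: [-1.3, -0.2, -0.6]
gripper_width: 0.992
```

```bash
cat > st.py <<'E'
from h import *
import sys
s=r.get_state();M=R.from_quat(s['orientation']).as_matrix()
p=np.array(s['tool_pos']);print('t',round(s['time_s'],2),'p',p.round(1),'yaw',round(np.arctan2(M[1,0],M[0,0]),3),'z',M[:,2].round(4),'q',np.round(s['qpos'],3),'F',np.round(s['force'],1),'T',np.round(s['ft_torque'],2),'g',round(s['gripper_width'],3))
if len(sys.argv)>3:
    t=np.array([float(a) for a in sys.argv[1:4]]);print('tool delta',(M.T@(t-p)).round(1))
E
python3 st.py 513.5 -64.9 76
```

```text
t 1.73 p [523.4 -49.3 228. ] yaw -1.311 z [-0.0014  0.0037 -1.    ] q [-0.228  0.256  1.672  0.003  1.215  1.082] F [-1.3 -0.2 -0.6] T [-0.04 -0.03 -0.04] g 0.992
tool delta [ 13.1  13.5 151.9]
```

play_rows(rows=[[[13,13.5,20,0,85],[0,0,30,0,85],[0,0,25,0,85],[0,0,0,0,85],[0,0,0,0,85]]])

```text
time_s: 2.35
tool_pos: [510.6, -68.1, 151.3]
orientation: [0.793, -0.609, -0.002, 0.0]
force: [0.4, -0.1, 0.9]
gripper_width: 0.992
```

```bash
python3 st.py 513.5 -64.9 76
```

```text
t 2.35 p [510.6 -68.1 151.3] yaw -1.311 z [-0.0041  0.0022 -1.    ] q [-2.670e-01  3.320e-01  1.783e+00  1.000e-03  1.032e+00  1.043e+00] F [ 0.4 -0.1  0.9] T [-0.   -0.01 -0.03] g 0.992
tool delta [-2.1 -3.9 75.3]
```

play_rows(rows=[[[-2,-3.9,5,0,85],[0,0,20,0,85],[0,0,20,0,85],[0,0,15,0,85],[0,0,10,0,85],[0,0,0,0,85],[0,0,0,0,85]]])

```text
time_s: 3.22
tool_pos: [519.0, -65.9, 83.4]
orientation: [0.793, -0.609, 0.003, -0.002]
force: [-0.1, -0.6, -0.2]
gripper_width: 0.998
```

```bash
python3 st.py 513.5 -64.9 76; python3 -c "
from h import *
snap('scene','scene1');crop('scene1',225,80,385,240,3.7,'scene1c')"
```

```text
t 3.23 p [519.  -65.9  83.4] yaw -1.311 z [ 6.1e-03 -4.0e-04 -1.0e+00] q [-2.590e-01  4.330e-01  1.837e+00  1.000e-03  8.660e-01  1.050e+00] F [-0.1 -0.6 -0.2] T [-0.04 -0.03 -0.01] g 0.998
tool delta [-2.4  5.1  7.4]
```

View pics/scene1c.png

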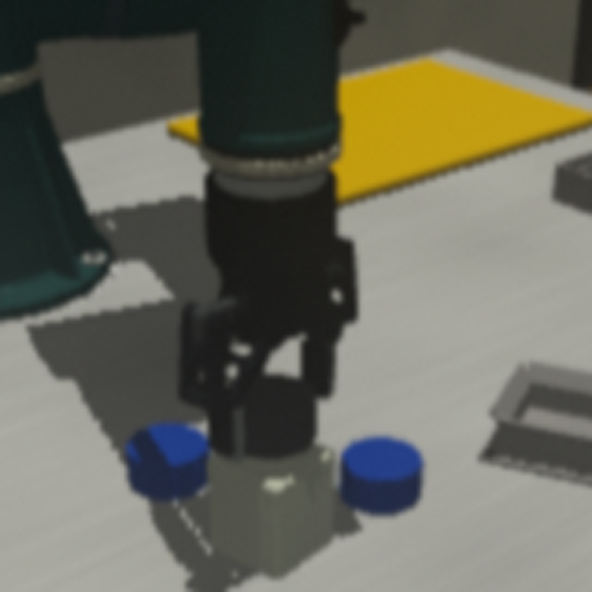

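play_rows(rows=[[[-1.2,2.5,3,0,85],[-1.2,2.5,3,0,85],[0,0,0,0,85],[0,0,0,0,85]]])

```text
time_s: 3.78
tool_pos: [513.6, -65.0, 78.0]
orientation: [0.793, -0.609, 0.003, -0.002]
force: [0.6, -0.3, 0.2]
gripper_width: 0.999
```

```bash
python3 st.py 513.5 -64.9 76
```

```text
t 3.77 p [513.6 -65.   78. ] yaw -1.311 z [ 7.7e-03 -9.0e-04 -1.0e+00] q [-0.26   0.435  1.854  0.002  0.844  1.05 ] F [ 0.6 -0.3  0.2] T [ 0.   -0.04 -0.03] g 0.999
tool delta [-0.1  0.1  2. ]
```

play_rows(newtons=100, rows=[[[0,0,0,0,40],[0,0,0,0,40],[0,0,0,0,40],[0,0,0,0,40],[0,0,0,0,40],[0,0,0,0,40]]])

```text
time_s: 4.53
tool_pos: [513.6, -64.3, 78.6]
orientation: [0.793, -0.61, 0.003, -0.002]
force: [-1.3, 1.1, 1.6]
gripper_width: 0.648
```

```bash
python3 st.py 513.5 -64.9 76
```

```text
t 4.53 p [513.6 -64.3  78.6] yaw -1.311 z [ 7.7e-03  2.0e-04 -1.0e+00] q [-0.26   0.434  1.854  0.003  0.846  1.05 ] F [-1.3  1.1  1.6] T [0.13 0.05 0.01] g 0.648
tool delta [0.6 0.3 2.6]
```

play_rows(rows=[[[0,0,0,0,40],[0,0,-5,0,40],[0,0,-15,0,40],[0,0,-20,0,40],[0,0,-20,0,40],[0,0,-15,0,40],[0,0,0,0,40],[0,0,0,0,40]]])

```text
time_s: 5.52
tool_pos: [511.3, -64.4, 157.5]
orientation: [0.793, -0.61, 0.002, -0.002]
force: [-0.5, -0.3, -4.5]
gripper_width: 0.652
```

```bash
python3 st.py 547.3 181.3 150; python3 -c "
from h import *
snap('scene','scene2');crop('scene2',225,40,385,240,3,'scene2c')"
```

```text
t 5.53 p [511.3 -64.4 157.5] yaw -1.311 z [ 4.9e-03  2.0e-04 -1.0e+00] q [-0.26   0.319  1.783  0.002  1.035  1.05 ] F [-0.5 -0.3 -4.5] T [-0.02  0.03 -0.01] g 0.652
tool delta [-228.2  -97.9    7.7]
```

View pics/scene2c.png

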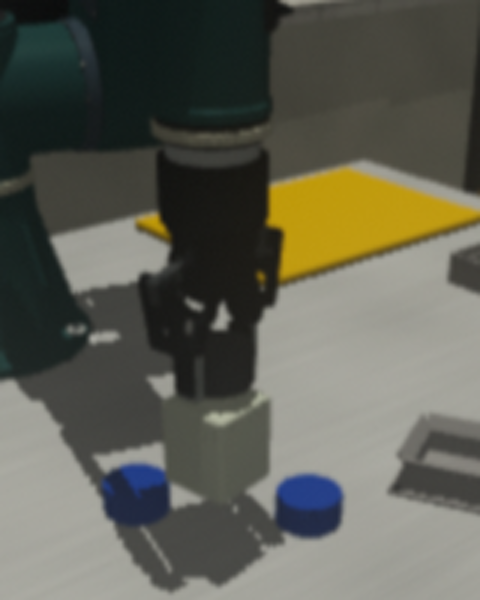

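The jar hangs upright about 79 mm up. Next I move it over the holder.

play_rows(rows=[[[-10,-4,0,0,40],[-19,-8,0,0,40],[-20,-9,0,0,40],[-20,-9,0,0,40],[-20,-9,0,0,40],[-20,-9,0,0,40],[-20,-9,0,0,40],[-20,-9,0,0,40],[-20,-8,0,0,40],[-20,-8,0,0,40],[-18,-7,0,0,40],[-10,-4,0,0,40],[-5,-2,0,0,40],[0,0,0,0,40],[0,0,0,0,40]]])

```text
time_s: 7.45
tool_pos: [540.6, 189.3, 149.2]
orientation: [0.793, -0.61, -0.005, 0.003]
force: [0.1, -0.4, -4.4]
gripper_width: 0.644
```

play_rows(rows=[[[0,0,0,-0.1,40],[0,0,0,-0.1,40],[0,0,0,-0.09,40],[0,0,0,0,40],[0,0,0,0,40]]])

```text
time_s: 8.07
tool_pos: [540.6, 186.1, 149.5]
orientation: [0.873, -0.488, -0.006, 0.003]
force: [-0.6, -0.1, -4.3]
gripper_width: 0.647
```

```bash
python3 st.py 547.3 181.3 150
python3 - <<'E'
from h import *
snap('scene','scene3');crop('scene3',290,40,490,240,3,'scene3c')
n='top';_,d=snap('top','top3');crop('top3',140,150,300,280,4.5,'top3c')
for n in('top','scene'):
    d=np.load(f'pics/{n}3.npy');w=cloud(n,d)
    m=(np.hypot(w[...,0]-547,w[...,1]-181)<65)&(w[...,2]>95)&(w[...,2]<160);p=w[m];print(n,m.sum())
    for a,b in((75,95),(95,115),(115,135),(135,147),(147,158)):
        m=(np.hypot(w[...,0]-547,w[...,1]-181)<60)&(w[...,2]>a)&(w[...,2]<b);p=w[m]
        if m.sum()>9:q=cv2.minAreaRect(p[:,:2].astype(np.float32));print(a,b,m.sum(),np.round(q[0],1),np.round(q[1],1),round(q[2],1))
E
```

```text
t 8.07 p [540.6 186.1 149.5] yaw -1.019 z [-1.230e-02  9.000e-04 -9.999e-01] q [0.208 0.41  1.656 0.004 1.087 1.225] F [-0.6 -0.1 -4.3] T [-0.01 -0.01  0.  ] g 0.647
tool delta [ 7.6 -3.2 -0.6]
top 335
75 95 86 [533.1 164.2] [38.2 79. ] 74.2
95 115 75 [524.4 164.4] [29.8 66.9] 63.5
115 135 78 [521.8 165.6] [27.3 64.8] 59.4
135 147 171 [519.8 171.1] [24.6 62.6] 44.3
scene 609
75 95 175 [558.2 177.4] [81.4 42.9] 69.2
95 115 184 [559.  175.5] [78.8 42.7] 67.2
115 135 192 [559.9 177.1] [80.9 42.6] 69.7
135 147 182 [542.4 181.9] [59.  55.7] 28.3
147 158 31 [553.5 168.8] [55.3 30.8] 38.6
```

View pics/scene3c.png

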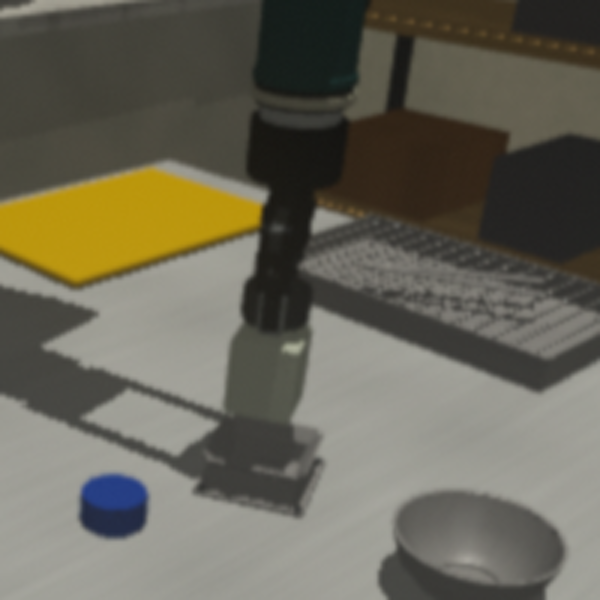

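View pics/top3c.png

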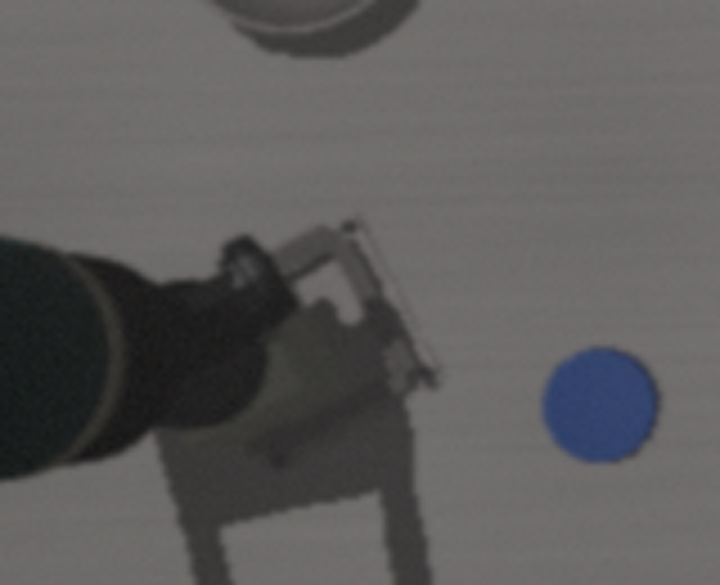

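play_rows(rows=[[[4,-2,0,0,40],[4,-2,5,0,40],[0,0,10,0,40],[0,0,6,0,40],[0,0,0,0,40],[0,0,0,0,40],[0,0,0,0,40]]])

```text
time_s: 9.05
tool_pos: [548.1, 181.2, 126.2]
orientation: [0.873, -0.488, -0.006, 0.003]
force: [0.5, 0.1, -3.9]
gripper_width: 0.646
```

```bash
python3 st.py 548 181.3 82.6
```

```text
t 9.05 p [548.1 181.2 126.2] yaw -1.019 z [-1.340e-02  7.000e-04 -9.999e-01] q [0.197 0.446 1.664 0.004 1.044 1.215] F [ 0.5  0.1 -3.9] T [ 0.03 -0.02  0.  ] g 0.646
tool delta [ 0.1 -0.4 43.6]
```

play_rows(rows=[[[0,0,4,0,40],[0,0,6,0,40],[0,0,6,0,40],[0,0,6,0,40],[0,0,4,0,40],[0,0,0,0,40],[0,0,0,0,40]]])

```text
time_s: 9.93
tool_pos: [547.9, 181.3, 98.4]
orientation: [0.873, -0.488, -0.006, 0.003]
force: [-0.2, -0.3, -4.4]
gripper_width: 0.651
```

```bash
python3 st.py 548 181.3 82.6
```

```text
t 9.93 p [547.9 181.3  98.4] yaw -1.019 z [-1.310e-02  7.000e-04 -9.999e-01] q [0.198 0.481 1.689 0.004 0.984 1.214] F [-0.2 -0.3 -4.4] T [-0.07 -0.01 -0.01] g 0.651
tool delta [ 0.2 -0.3 15.8]
```

play_rows(rows=[[[0,0,4,0,40],[0,0,4,0,40],[0,0,4,0,40],[0,0,2,0,40],[0,0,0,0,40],[0,0,0,0,40]]])

```text
time_s: 10.68
tool_pos: [548.1, 181.3, 83.8]
orientation: [0.873, -0.488, -0.006, 0.003]
force: [0.1, 0.0, -4.1]
gripper_width: 0.651
```

```bash
python3 st.py 548 181.3 82.6
```

```text
t 10.68 p [548.1 181.3  83.8] yaw -1.019 z [-1.230e-02  9.000e-04 -9.999e-01] q [0.198 0.5   1.7   0.004 0.953 1.214] F [ 0.1  0.  -4.1] T [-0.01 -0.05  0.01] g 0.651
tool delta [0.  0.1 1.2]
```

play_rows(rows=[[[0,0,1.2,0,40],[0,0,0.8,0,40],[0,0,0,0,40],[0,0,0,0,40]]])

```text
time_s: 11.18
tool_pos: [548.2, 181.5, 83.5]
orientation: [0.873, -0.488, -0.005, 0.002]
force: [-1.2, -0.9, -0.9]
gripper_width: 0.646
```

```bash
python3 st.py 548 181.3 82.6
```

```text
t 11.18 p [548.2 181.5  83.5] yaw -1.019 z [-0.0113  0.0012 -0.9999] q [0.198 0.501 1.701 0.004 0.95  1.214] F [-1.2 -0.9 -0.9] T [-0.1   0.24 -0.05] g 0.646
tool delta [0.1 0.3 0.9]
```

play_rows(rows=[[[0,0,2,0,40],[0,0,3,0,40],[0,0,3,0,40]]])

```text
time_s: 11.55
tool_pos: [548.2, 181.9, 80.7]
orientation: [0.873, -0.488, -0.005, 0.002]
force: [-11.6, -2.0, 38.8]
gripper_width: 0.65
```

```bash
python3 st.py 548 181.3 82.6
python3 - <<'E'
from h import *
snap('scene','scene4');crop('scene4',290,80,450,240,3.7,'scene4c')
for n in('scene',):
    d=np.load(f'pics/{n}4.npy');w=cloud(n,d)
    for a,b in((45,60),(60,72),(72,80)):
        m=(np.hypot(w[...,0]-547,w[...,1]-181)<60)&(w[...,2]>a)&(w[...,2]<b);p=w[m]
        if m.sum()>9:q=cv2.minAreaRect(p[:,:2].astype(np.float32));print(a,b,m.sum(),np.median(p[:,2]),np.round(q[0],1),np.round(q[1],1),round(q[2],1))
E
```

```text
t 11.55 p [548.2 181.9  80.7] yaw -1.019 z [-0.01    0.0015 -0.9999] q [0.199 0.504 1.704 0.004 0.943 1.215] F [-11.6  -2.   38.8] T [-0.72  1.83 -0.11] g 0.65
tool delta [ 0.4  0.5 -1.9]
45 60 128 52.7397397843022 [567.  172.1] [80.4 40.3] 69.9
60 72 106 66.44195749791024 [567.9 169.8] [78.7 40.9] 68.2
72 80 130 75.2120843383681 [549.6 178. ] [60.2 56.2] 32.0
```

View pics/scene4c.png

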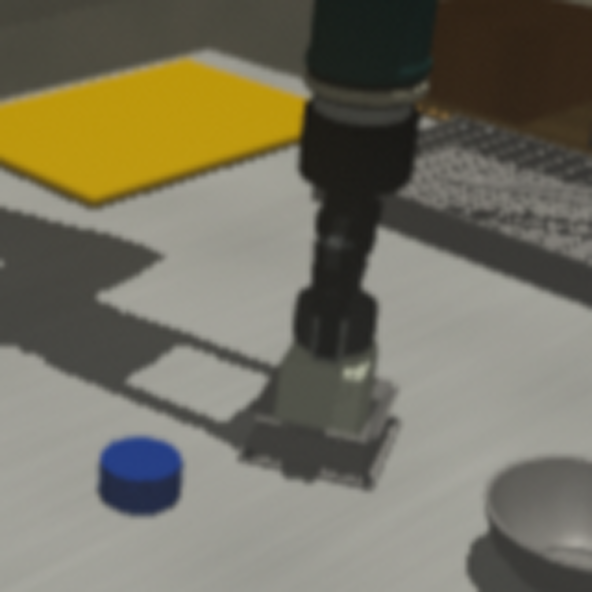

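play_rows(newtons=110, rows=[[[0,0,0,0,40],[0,0,0,0,40],[0,0,-0.3,-0.15,40],[0,0,-0.5,-0.18,40],[0,0,-0.6,-0.18,40],[0,0,-0.6,-0.18,40]]])

```text
time_s: 12.35
tool_pos: [549.1, 182.6, 84.9]
orientation: [0.988, -0.154, -0.004, -0.001]
force: [-1.7, 0.3, 0.2]
gripper_width: 0.642
```

```bash
python3 st.py 548 181.3 82.6
```

```text
t 12.35 p [549.1 182.6  84.9] yaw -0.309 z [-0.0068  0.0034 -1.    ] q [0.199 0.498 1.702 0.006 0.948 0.505] F [-1.7  0.3  0.2] T [ 0.11  0.36 -0.34] g 0.642
tool delta [-0.7  1.6  2.3]
```

play_rows(rows=[[[0,0,-0.5,-0.18,40],[0,0,-0.5,-0.18,40],[0,0,-0.5,-0.18,40],[0,0,-0.5,-0.18,40]]])

```text
time_s: 12.85
tool_pos: [548.0, 183.1, 86.3]
orientation: [0.977, 0.215, -0.004, -0.003]
force: [-2.8, 0.1, -0.9]
gripper_width: 0.645
```

```bash
python3 st.py 548 181.3 82.6;  python3 - <<'E'
from h import *
snap('scene','scene5');crop('scene5',290,80,450,240,3.7,'scene5c')
E
```

```text
t 12.85 p [548.  183.1  86.3] yaw 0.433 z [-0.0094  0.0047 -0.9999] q [ 0.199  0.496  1.701  0.008  0.953 -0.239] F [-2.8  0.1 -0.9] T [-0.04  0.28  0.06] g 0.645
tool delta [-0.7  1.7  3.7]
```

View pics/scene5c.png

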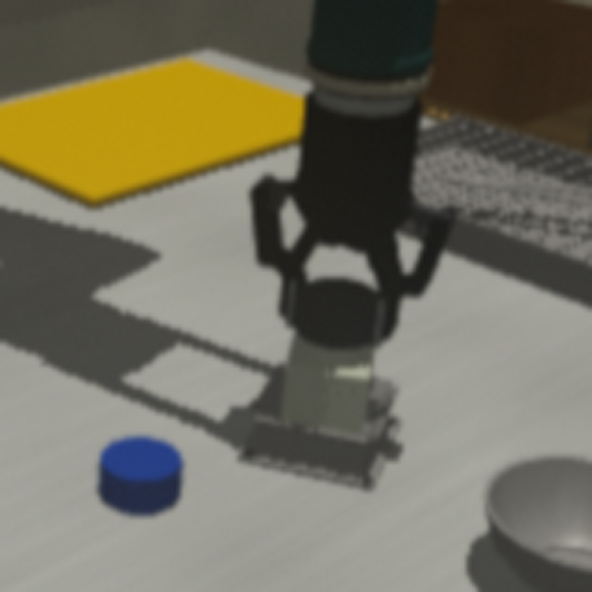

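play_rows(rows=[[[0,0,-0.5,-0.18,40],[0,0,-0.5,-0.18,40],[0,0,-0.5,-0.18,40],[0,0,-0.5,-0.18,40],[0,0,-0.5,-0.18,40]]])

```text
time_s: 13.52
tool_pos: [547.1, 182.7, 86.7]
orientation: [0.781, 0.624, -0.004, -0.005]
force: [-1.6, -0.9, -0.6]
gripper_width: 0.648
```

```bash
python3 st.py 548 181.3 82.6;  python3 - <<'E'
from h import *
snap('scene','scene6');crop('scene6',310,110,430,230,5,'scene6c')
d=np.load('pics/scene6.npy');w=cloud('scene',d)
for a,b in((45,60),(60,72),(72,80)):
        m=(np.hypot(w[...,0]-547,w[...,1]-181)<60)&(w[...,2]>a)&(w[...,2]<b);p=w[m]
        if m.sum()>9:q=cv2.minAreaRect(p[:,:2].astype(np.float32));print(a,b,m.sum(),np.median(p[:,2]),np.round(q[0],1),np.round(q[1],1),round(q[2],1))
E
```

```text
t 13.53 p [547.1 182.7  86.7] yaw 1.347 z [-0.0122  0.004  -0.9999] q [ 0.198  0.496  1.7    0.008  0.957 -1.154] F [-1.6 -0.9 -0.6] T [-0.08  0.18 -0.04] g 0.648
tool delta [-1.2  1.2  4.1]
45 60 113 52.36574678932192 [564.9 157.8] [59.6  8.2] 36.2
60 72 94 65.7975889464586 [565.8 157.7] [57.7  8. ] 35.6
72 80 145 75.36605041227574 [550.8 177.9] [59.3 57. ] 35.8
```

View pics/scene6c.png

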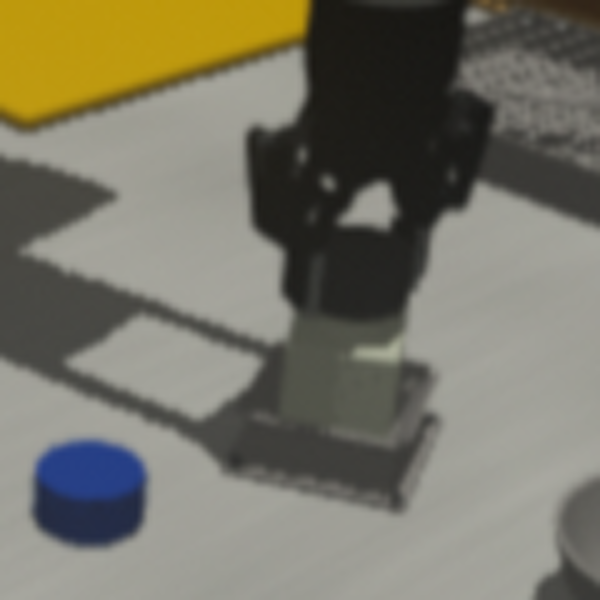

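play_rows(rows=[[[0,0,-0.8,-0.18,40],[0,0,-0.8,-0.18,40],[0,0,-0.8,-0.18,40],[0,0,-0.8,-0.18,40],[0,0,-0.5,0,40],[0,0,0,0,40]]])

```text
time_s: 14.32
tool_pos: [547.4, 182.0, 88.8]
orientation: [0.514, 0.857, -0.002, -0.006]
force: [-0.5, 0.5, -0.5]
gripper_width: 0.645
```

```bash
python3 st.py 548 181.3 82.6
```

```text
t 14.32 p [547.4 182.   88.8] yaw 2.061 z [-0.0128  0.003  -0.9999] q [ 0.198  0.493  1.698  0.007  0.962 -1.867] F [-0.5  0.5 -0.5] T [-0.16  0.17 -0.01] g 0.645
tool delta [-0.9  0.2  6.1]
```

play_rows(rows=[[[0,0,-2,0,40],[0,0,-2,0,40],[0,0,-2,0,40],[0,0,0,0,40],[0,0,0,0,40]]])

```text
time_s: 14.95
tool_pos: [547.6, 182.3, 95.2]
orientation: [0.517, 0.856, -0.002, -0.006]
force: [-1.4, -0.9, -0.9]
gripper_width: 0.648
```

```bash
python3 st.py 548 181.3 82.6;  python3 - <<'E'
from h import *
snap('scene','scene7');crop('scene7',310,110,430,230,5,'scene7c')
d=np.load('pics/scene7.npy');w=cloud('scene',d)
for a,b in((45,60),(60,72),(72,80),(79,84)):
        m=(np.hypot(w[...,0]-547,w[...,1]-181)<60)&(w[...,2]>a)&(w[...,2]<b);p=w[m]
        if m.sum()>9:q=cv2.minAreaRect(p[:,:2].astype(np.float32));print(a,b,m.sum(),np.median(p[:,2]),np.round(q[0],1),np.round(q[1],1),round(q[2],1))
E
```

```text
t 14.95 p [547.6 182.3  95.2] yaw 2.054 z [-0.0125  0.0035 -0.9999] q [ 0.198  0.485  1.693  0.007  0.976 -1.86 ] F [-1.4 -0.9 -0.9] T [-0.02  0.12 -0.  ] g 0.648
tool delta [-1.1 -0.  12.6]
45 60 114 52.22495123899975 [564.8 157.8] [59.7  7.9] 36.6
60 72 98 65.95195680827655 [568.2 176.8] [79.4 40.6] 77.5
72 80 157 75.30405738060642 [550.3 178. ] [59.4 55.6] 37.3
79 84 28 81.43643481942905 [557.5 171.8] [39.4 16.9] 43.3
```

View pics/scene7c.png

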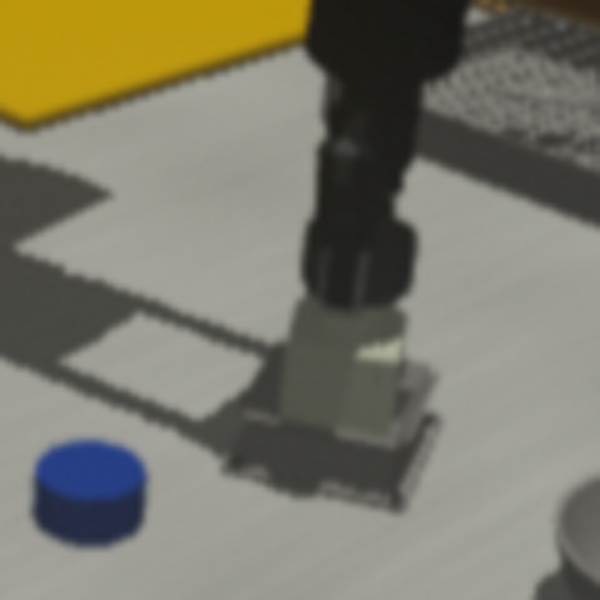

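play_rows(rows=[[[0,0,-4,0,40],[0,0,-5,0,40],[0,0,-5,0,40],[0,0,-4,0,40],[0,0,0,0,40],[0,0,0,0,40]]])

```text
time_s: 15.75
tool_pos: [549.5, 182.4, 115.3]
orientation: [0.518, 0.856, -0.001, -0.005]
force: [1.0, -0.3, -0.6]
gripper_width: 0.642
```

```bash
python3 st.py 549 179.5 112;  python3 - <<'E'
from h import *
snap('scene','scene8');crop('scene8',310,80,430,230,4,'scene8c')
d=np.load('pics/scene8.npy');w=cloud('scene',d)
for a,b in((45,60),(60,72),(72,79),(82,104),(104,110),(110,114),(114,118),(118,124),(124,142)):
        m=(np.hypot(w[...,0]-547,w[...,1]-181)<60)&(w[...,2]>a)&(w[...,2]<b);p=w[m]
        if m.sum()>9:q=cv2.minAreaRect(p[:,:2].astype(np.float32));print(a,b,m.sum(),np.median(p[:,2]),np.round(q[0],1),np.round(q[1],1),round(q[2],1))
c=int(proj('scene',[549,179.5,105])[0]);print(c)
print([(v,w[v,c].round(0)) for v in range(140,200,2)])
E
```

```text
t 15.75 p [549.5 182.4 115.3] yaw 2.054 z [-0.0092  0.0041 -0.9999] q [ 0.197  0.459  1.675  0.007  1.016 -1.86 ] F [ 1.  -0.3 -0.6] T [ 0.01 -0.02  0.01] g 0.642
tool delta [-2.4 -1.8  3.3]
45 60 121 52.92499023973983 [567.4 167.9] [72.1 35.5] 66.6
60 72 91 66.29795691403115 [565.4 157.8] [57.5  5.9] 36.3
72 79 148 75.06622826371654 [549.8 178.7] [59.5 57. ] 34.9
82 104 132 94.19259589604766 [556.3 173.8] [47.5 31.3] 48.3
104 110 33 106.91738455267262 [557.4 173. ] [39.1 19.3] 48.2
110 114 15 111.6628083654482 [554.5 171.5] [38.9 19.7] 32.0
118 124 27 121.90143011871334 [562.4 165.2] [56.3 30.4] 33.1
124 142 144 133.80556037201902 [565.1 164.6] [57.7 40.9] 37.7
380
[(140, array([579., 130., 198.])), (142, array([582., 128., 194.])), (144, array([583., 127., 190.])), (146, array([535., 188., 152.])), (148, array([576., 137., 175.])), (150, array([580., 133., 172.])), (152, array([582., 131., 168.])), (154, array([570., 147., 154.])), (156, array([571., 147., 149.])), (158, array([570., 149., 143.])), (160, array([572., 147., 139.])), (162, array([572., 148., 133.])), (164, array([573., 148., 127.])), (166, array([569., 154., 119.])), (168, array([562., 164., 107.])), (170, array([563., 163., 102.])), (172, array([560., 168.,  93.])), (174, array([564., 164.,  90.])), (176, array([562., 167.,  83.])), (178, array([563., 167.,  77.])), (180, array([567., 163.,  74.])), (182, array([nan, nan, nan])), (184, array([570., 162.,  64.])), (186, array([571., 161.,  59.])), (188, array([569., 164.,  51.])), (190, array([572., 161.,  47.])), (192, array([572., 162.,  41.])), (194, array([572., 164.,  34.])), (196, array([573., 163.,  29.])), (198, array([584., 150.,  33.]))]
```

View pics/scene8c.png

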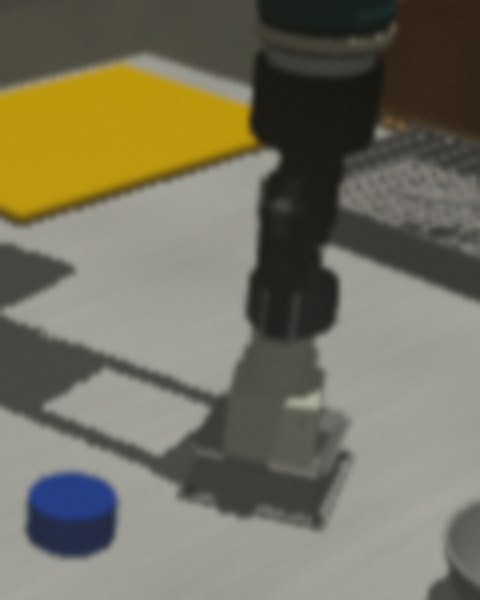

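play_rows(rows=[[[-2,-1,1,0,40],[0,0,0,0,40],[0,0,0,0,40],[0,0,0,0,40],[0,0,0,0,40]]])

```text
time_s: 16.42
tool_pos: [549.1, 179.9, 113.7]
orientation: [0.518, 0.856, -0.001, -0.005]
force: [0.7, 0.4, -1.2]
gripper_width: 0.647
```

```bash
python3 st.py 549 179.5 112;  python3 - <<'E'
from h import *
snap('scene','scene9')
snap('top','top9')
d=np.load('pics/scene9.npy');w=cloud('scene',d)
for a,b in((72,79),(104,112),(112,117),(117,122),(122,146)):
        m=(np.hypot(w[...,0]-547,w[...,1]-181)<60)&(w[...,2]>a)&(w[...,2]<b);p=w[m]
        print(a,b,m.sum())
        if m.sum()>9:q=cv2.minAreaRect(p[:,:2].astype(np.float32));print(np.median(p[:,2]),np.round(q[0],1),np.round(q[1],1),round(q[2],1))
E
python3 st.py
```

```text
t 16.43 p [549.1 179.9 113.7] yaw 2.054 z [-0.0102  0.0038 -0.9999] q [ 0.193  0.46   1.678  0.007  1.013 -1.864] F [ 0.7  0.4 -1.2] T [ 0.03  0.01 -0.01] g 0.647
tool delta [-0.3 -0.3  1.7]
72 79 150
75.22838578394234 [550.1 177.6] [59.6 57.8] 37.1
104 112 32
106.61693633533059 [556.8 172.6] [39.4 18.3] 44.5
112 117 4
117 122 23
120.08326367650517 [566.2 163. ] [52.9 25.1] 42.2
122 146 194
134.72263112179817 [565.1 163.1] [57.4 43. ] 39.6
t 16.52 p [549.1 179.9 113.7] yaw 2.054 z [-0.0102  0.0038 -0.9999] q [ 0.193  0.46   1.678  0.007  1.013 -1.864] F [-0.   0.4 -0.6] T [ 0.03 -0.05  0.04] g 0.648
```

View pics/scene9.png

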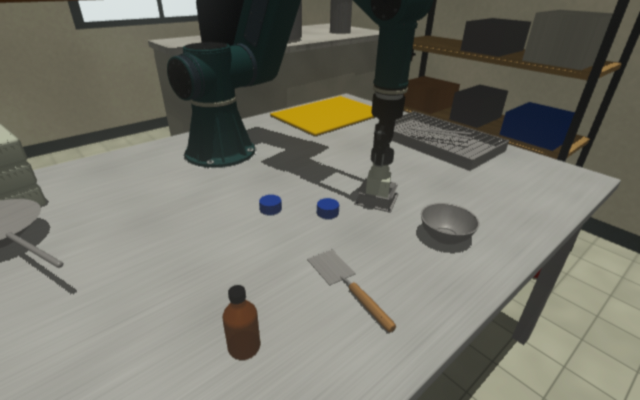

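The jar stands in the recess at pixel (378,190) and the cap is held about 6 mm above its mouth. The bowl, sauce bottle and turner are at the same pixels as at the start, so I'm handing in.

```bash
python3 -c "
from h import *
print(r.hand_in())"
```

```text
the job is handed in; nothing more can be done
None
```

I carried the jar by its cap to the holder, stood it down in the recess and unscrewed the cap. The cap came free, and I finished holding it above the open mouth. I handed in at about 16.5 s of the 48 s allowed; no verdict was reported.

- **Jar seating:** its shoulder measured 75–76 mm above the worktop, which is what a fully seated jar should read. It stayed there through the unscrewing and the lift.
- **Unscrewing:** I turned the tool about 176° counter-clockwise. The jar turned about 8° in the recess before the walls stopped it, so the cap turned about 168° against the 135° needed. While the cap rose, the vertical force was only 0.6–0.9 N, about the cap's own weight, so the threads had let go.
- **Final pose:** the cap's lower edge is at about 118–119 mm, 6–7 mm above the mouth. It is within about 0.6° of level and roughly centred over the jar.
- **Bystanders:** in the scene picture the bowl, sauce bottle and turner had not moved.
- **Imperfect points:**
    - Seating the jar took a short press of about 39 N at the wrist. The TCP went about 2 mm lower than planned, so the fingers probably slipped slightly on the cap.
    - The arm's position wandered by a few millimetres between moves, and I corrected for that.
    - Camera noise makes the cap-edge height good to about 2 mm.

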